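# Roll a pot up the loading ramp onto the roller mixer

## Task

Load the roller mixer with your fingertips only, never lifting the pot: push the white screw-lid pot that lies at the foot of the loading ramp up the ramp from behind, staying behind it all the way so that it never rolls loose, until it drops into its seat between the two black rollers. Then swing the hold-down arm with the red grips over towards the pot and press it down until its wheel rests on the pot. Leave the other jars, the bottles and the marker where they are.

Things in the scene. Friction and masses are not known exactly. Their poses are not given: they have to be found in the camera images.
- pot_centre (a point): Centre of the white screw-lid pot (on its axis, half-way along). The pot is a cylinder 110 mm long, 88 mm in diameter (lid 1 mm larger in radius than the rest), 0.23 to 0.44 kg, lying on its side across the ramp's foot against the lip. z of this point is the pot's axis, base to lid, level and along the rollers; the pot turns about it as it rolls.
- seat (a point): Fixed on the mixer: where the pot's centre is when the pot lies fully down between the rollers, 72 mm above the bench. x is level and points uphill (ramp's foot to rollers), y runs along the rollers, z is up. White bearing plates 49 mm high stand 63 mm either side in y; a drive housing, 78 mm high with its dial, lies at y -69 to -117 mm.
- first_roller (a point): Middle of the first black roller's axis (axes as the seat's), 34 mm before the seat, 27 mm above the bench. The two rollers are 25 mm in diameter, 68 mm apart, and turn. Once the pot's centre has passed above this axis (it is then 84 mm above the bench) it rolls on and drops 12 mm into the seat by itself.
- loading_ramp: Aluminium ramp, 208 mm long, rising 9 degrees to the first roller's top, 126 mm wide between flanges 13 mm high. Origin: on its upper face at the middle of its foot; x up the slope, y across, z out of the face. A round lip 10 mm high crosses the foot at x = 0; the pot's centre starts at x = 30, z = 44 mm. A pot let go on the slope rolls back to the lip.
- keeper (a joint): Angle of the hold-down arm, rad: 0 = wheel resting on a seated pot, about 1.1 = cross bar straight above the hinge, 1.55 to 1.8 at the start (up and leaning back, away from the pot). Its axis runs along the rollers; stops at -0.15 and 1.85. The hinge is stiff: about 1 N at the bar moves it and it stays roughly where left; low down it may sink slowly.
- keeper_bar (a point): Middle of the hold-down arm's cross bar, the place to push: 66 mm long along the rollers, 7 mm thick, with red grips 12 mm thick on its outer ends and two 6 mm steel arms 21 mm apart. 75 mm from the hinge axis. With the arm down on a seated pot it lies 12 mm uphill of the seat and 61 mm above it, free from above.
- keeper_hinge (a point): Fixed point on the hold-down arm's hinge axis, 78 mm uphill of the seat and 98 mm above the bench, on a post 38 mm wide along the rollers.
- stirrer: Fixed equipment to keep clear of: overhead stirrer on a blue H-shaped foot, right of the mixer. Origin at the bench under the middle of its foot; a grey motor head, about 0.15 m across, overhangs the foot towards the robot some 0.35 to 0.7 m above the bench, with a shaft down into a pail: draw the arm in before turning past it.
- red_lid_jar: Bystander: small white jar with a red lid, 68 mm across, 65 mm high, standing left of the mixer. Origin at its underside.
- plain_jar: Bystander: white jar with a white lid, 73 mm across, 85 mm high, standing behind the ramp. Origin at its underside.
- yellow_lid_jar: Bystander: white jar with a yellow lid, 72 mm across, 74 mm high, standing to the right at the back. Origin at its underside.
- small_jar: Bystander: white jar with a white lid, 71 mm across, 70 mm high, standing to the right. Origin at its underside.
- blue_cap_bottle: Bystander: white bottle with a blue cap, 68 mm across, 165 mm high, at the back to the right. Origin at its underside.
- red_cap_reagent: Bystander: white bottle with a red cap, 60 mm across, 130 mm high, at the back to the left. Origin at its underside.
- blue_marker: Bystander: marker pen with a blue cap, 13 mm thick, 130 mm long, lying to the right of the ramp's foot. Origin at its underside.
Not all that is in view belongs to the job. What is shaped like the part that bears pot_centre but turquoise is not meant.

How it is judged:
By the outcome, as a careful person would: the job done as asked, in the order asked, and still so for the second after the job is handed in, with the robot touching nothing.
It also fails if it takes over 58 s, if anything falls off the work surface, if the arm or the gripper's body presses on something with over 40 N, if the wrist force passes 120 N, or if a joint passes its speed limit or range.

## Robot

A 6-joint arm with a two-finger parallel gripper is mounted at the origin on a cart in front of the work surface, level with it; the furniture and walls round the work are solid. World frame = base frame: x ahead of the robot, y to its left, z up, the work surface at z = 0. Lengths are in m, angles in degrees, forces in N, time in s.
With the tool pointing down it reaches from about 0.375 to 0.9 m from the base axis. Payload 3.1 kg.
Tool frame: the origin (TCP) lies on the centre line of the jaws, within the pads' length; the fingertips stand 14 mm ahead of it and the grasp point (between the pads) lies 5 mm behind it (bot.tips_ahead is the distance from the TCP to the fingertips, in m); z points along the fingers, y is the line along which they close (so a half turn about z gives the same grasp; the last joint's range is limited). The gripper opens to 87 mm and grips with 3 to 60 N. Pads are 19 mm wide; open, the fingers measure 117 mm over their backs; the gripper's body (75 mm by 190 mm) begins 51 mm behind the grasp point.
Start: joints at [-81.79, 30.224, 82.088, -0, 67.689, -10.227], TCP at [0.198, -0.593, 0.237] pointing down, gripper open.
Joint ranges: [-176.69, 176.69], [-43.24, 126.21], [12.49, 139.97], [-82, 262], [0, 151.66], [-163.58, 163.58]. Speed limits (degrees/s): [159.86, 159.86, 180, 180, 180, 180].

## Interface

Orientations are given as a 3x3 rotation matrix whose columns are the frame's x, y, z axes.
In Python, from rig import bot gives the robot as it stands.
- The arm moves only by the tool play_rows, never from a script. Its argument "moves" is a list that holds one entry, the list of rows, each a list of 6 numbers: the shift along the tool's x, y, z in mm, then the turn, a rotation vector about the tool's x, y, z in rad. A call has 1 to 5 rows; each row shifts and turns the commanded pose from where the row before left it, along the tool's axes as they then stand; what a row does not reach is not made up. A row lasts 1/10 s, in which the tool goes at most 50 mm and 8.59 degrees, less where a joint would pass 70% of its speed; a pose out of reach is approached as far as the arm can. A call with a gripper value outside its range is refused whole. "fingers" is the opening, from -1 (shut) to 1 (fully open), set as the call begins (left out, the last holds). The fingers move at their own pace and stop on an object; the grip force is fixed at half the most. Time passes only in rows, so rows that do not move let the fingers close. It gives the time, the measured TCP pose, the force, the opening and the grip force at its end, in the units of the state.
- bot.read_state(): the state, without advancing time (a new reading comes with each control period).
- bot.capture(name): name is "scene" or "top" or "wrist"; returns a dict with "image" (420x560x3 uint8, blue, green, red), "fx", "fy", "cx", "cy" (pixels), "R" (3x3) and "t" (3): a world point X has camera coordinates R X + t. Camera axes: x right, y down, z forward; pixel columns grow to the right and rows downward; lengths in m; the calibration is good to about 2 mm. The wrist camera is an equidistant fisheye: a pixel r from the principal point sees the ray r / f radians off the axis. A picture is of the moment at which its call begins. There is no depth.
- bot.hand_in(): hands the job in; it is judged then, once.
Trained networks look in a picture, given as the dict that the camera call returned (one of the last four; its "shot" number tells which), for a name from the list of things; names that differ only in an ending like _2 or _b are one class to them, and where a whole thing is asked for, a point or a joint stands for the part that bears it (a point fixed in the world has none). Each returns a list of dicts, best first, with "confidence" (0 to 1); they miss things now and then, are a little off and sometimes report something else, mostly with a low value. They report only what shows in the picture. A call takes as long as a camera call. They do not tell look-alikes from the thing itself.
- bot.search_frame(picture, query): "centre" ([column, row] in pixels, amid what is visible of it).
- bot.silhouettes(picture, query): "pixels" (420x560 bool, what is visible of it) and "centre" ([column, row] in pixels, amid what is visible of it).
- bot.pinpoint(picture, query): "centre" ([column, row] in pixels: a listed point, or the origin of a listed thing).
The state is a dict: "time_s": time; "joint_positions": joint angles; "qvel": joint speeds; "tau": joint torques, N m; "position": TCP position; "tcp_rot": TCP orientation; "force": force on the tool from outside, world axes, zero at the start; "moment": the same for the moment, N m; "opening": opening from 0.0 (shut) to 1.0 (fully open); "grasp_force": force on a finger pad.
Only numpy, scipy, OpenCV 4.12 (cv2) and the standard library are available. Lean on these libraries where they do the work, as an engineer would, in place of code of your own. Each camera call takes 0.05 s, during which the arm holds its last target. There are 200 camera calls.

## Working session

There is one attempt and no reset: what is moved stays moved. The work goes in short steps, Python scripts to look and compute and a tool call to move; the robot and the scene stay as the last step left them, time stands still between calls to the robot, and variables do not carry over. Pictures are saved under pics/ and viewed, at most 10 in all, crops included, and the job is handed in when it is done.

Besides the shell and the picture viewer there is one more tool, called after "Emit:" in YAML: its name, and indented under it one key for each argument. play_rows: Moves the arm, as the interface text tells. Its arguments: {"type":"object","properties":{"moves":{"type":"array","items":{"type":"array","items":{"type":"array","items":{"type":"number"}}}},"fingers":{"type":"number"}},"required":["moves"]}

```bash
mkdir -p pics; cat > h.py <<'E'
import numpy as np,cv2
from rig import bot
Q=["pot_centre","seat","first_roller","loading_ramp","keeper_bar","keeper_hinge","stirrer","red_lid_jar","plain_jar","yellow_lid_jar","small_jar","blue_marker"]
def tri(obs): # list of (cap,px) pinhole
    A=[];b=[]
    for c,p in obs:
        R=np.array(c["R"]);t=np.array(c["t"])
        d=R.T@np.array([(p[0]-c["cx"])/c["fx"],(p[1]-c["cy"])/c["fy"],1]);d/=np.linalg.norm(d)
        P=np.eye(3)-np.outer(d,d);A.append(P);b.append(P@(-R.T@t))
    X=np.linalg.solve(sum(A),sum(b))
    return X,[np.linalg.norm(P@X-q)*1000 for P,q in zip(A,b)]
def proj(c,X):
    x=np.array(c["R"])@X+np.array(c["t"]);return c["fx"]*x[0]/x[2]+c["cx"],c["fy"]*x[1]/x[2]+c["cy"]
E
python3 - <<'E'
from h import *
s=bot.capture("scene");t=bot.capture("top")
cv2.imwrite("pics/s.png",s["image"]);cv2.imwrite("pics/t.png",t["image"])
np.set_printoptions(precision=3,suppress=True)
for q in Q:
    a=bot.pinpoint(s,q);b=bot.pinpoint(t,q)
    print(q,[(np.round(x["centre"]),round(x["confidence"],2)) for x in a[:3]],[(np.round(x["centre"]),round(x["confidence"],2)) for x in b[:3]])
    if a and b: print("   ",*tri([(s,a[0]["centre"]),(t,b[0]["centre"])]))
print(bot.tips_ahead)
E
```

```text
pot_centre [(array([303., 218.]), 0.94), (array([197., 292.]), 0.77)] [(array([302., 233.]), 0.94), (array([147., 215.]), 0.91)]
    [ 0.479 -0.07   0.057] [np.float64(2.6598211821445013), np.float64(2.659821182144504)]
seat [(array([255., 242.]), 0.96), (array([257., 316.]), 0.25)] [(array([222., 219.]), 0.71), (array([149., 168.]), 0.62)]
    [0.521 0.156 0.077] [np.float64(1.1291831012602735), np.float64(1.1291831012603148)]
first_roller [(array([266., 255.]), 0.88)] [(array([235., 223.]), 0.81)]
    [0.512 0.124 0.022] [np.float64(6.780823889188583), np.float64(6.780823889188634)]
loading_ramp [(array([308., 232.]), 0.78), (array([264., 252.]), 0.31)] []
keeper_bar [(array([282., 208.]), 0.6), (array([221., 227.]), 0.55)] [(array([174., 204.]), 0.59)]
    [0.471 0.225 0.235] [np.float64(67.3357134415268), np.float64(67.33571344152668)]
keeper_hinge [(array([236., 245.]), 0.78)] [(array([195., 210.]), 0.7), (array([176., 204.]), 0.35)]
    [0.54  0.228 0.097] [np.float64(4.865831428630965), np.float64(4.8658314286310675)]
stirrer [] []
red_lid_jar [(array([258., 314.]), 0.9)] [(array([162., 266.]), 0.95)]
    [0.402 0.348 0.003] [np.float64(4.653631975232048), np.float64(4.6536319752319235)]
plain_jar [(array([247., 228.]), 0.65)] [(array([282., 176.]), 0.86)]
    [ 0.654 -0.016  0.015] [np.float64(7.80779130003838), np.float64(7.807791300038373)]
yellow_lid_jar [(array([306., 215.]), 0.26)] [(array([349., 187.]), 0.62)]
    [ 0.585 -0.232 -0.011] [np.float64(47.75062883153079), np.float64(47.75062883153078)]
small_jar [(array([308., 209.]), 0.77)] [(array([359., 216.]), 0.85), (array([352., 188.]), 0.61)]
    [ 0.535 -0.244  0.005] [np.float64(1.7345261422742693), np.float64(1.7345261422741551)]
blue_marker [(array([334., 214.]), 0.61), (array([257., 214.]), 0.23)] [(array([365., 248.]), 0.69)]
    [ 0.442 -0.259  0.   ] [np.float64(0.5145051320469699), np.float64(0.5145051320470113)]
0.014
```

View pics/s.png

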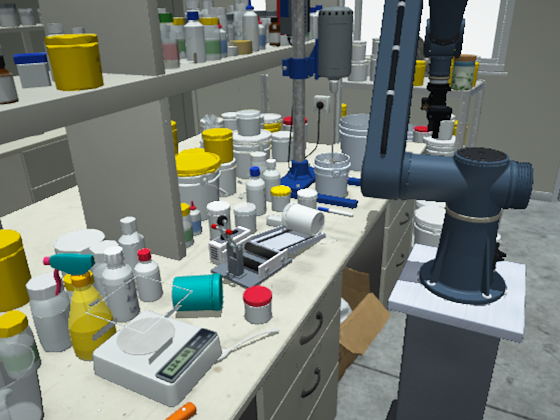

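View pics/t.png

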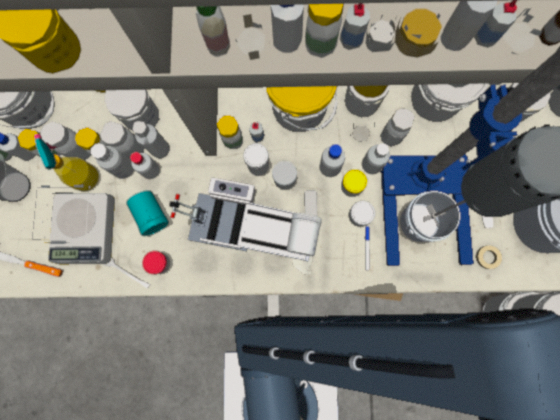

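The white pot lies on the ramp foot (scene 303,218; top 302,233). The look-alikes are the turquoise pot (scene 197,292; top 147,215), the plain jar (top 284,173) and the small jar (top 361,213). The keeper, with its red grips, is at top (176,204). I'll fit the mixer pose from the known geometry and check the pot in a crop.

```bash
cat > fit.py <<'E'
from h import *
from scipy.optimize import least_squares
np.set_printoptions(precision=4,suppress=True)
G={"pot_centre":(-.216,0,.055),"seat":(0,0,.072),"first_roller":(-.034,0,.027),"loading_ramp":(-.239,0,.007),"keeper_hinge":(.078,0,.098)}
s=bot.capture("scene");t=bot.capture("top");obs=[]
for c in (s,t):
    for q in G:
        r=bot.pinpoint(c,q)
        if r and r[0]["confidence"]>.5: obs.append((c,q,r[0]["centre"]))
def W(p,g):
    c_,s_=np.cos(p[2]),np.sin(p[2]);return np.array([p[0]+c_*g[0]-s_*g[1],p[1]+s_*g[0]+c_*g[1],g[2]])
f=lambda p:np.concatenate([np.array(proj(c,W(p,G[q])))-o for c,q,o in obs])
r=least_squares(f,[.521,.156,1.4],loss="soft_l1");p=r.x
print(p,np.degrees(p[2]))
for c,q,o in obs: print(q,np.array(proj(c,W(p,G[q])))-o)
# keeper angle
for c in (s,t):
    for a in (1.5,1.65,1.8):
        ph=np.arctan2(35,66)+a;print(a,np.array(proj(c,W(p,(.078-.075*np.cos(ph),0,.098+.075*np.sin(ph))))),end=" ")
    print([x["centre"] for x in bot.search_frame(c,"keeper_bar")[:2]],[ (x["centre"],x["confidence"]) for x in bot.pinpoint(c,"keeper_bar")[:2]])
st=bot.read_state();print(st["position"],np.array(st["tcp_rot"]))
im=np.hstack([cv2.resize(s["image"][170:300,190:350],None,fx=2.4,fy=2.4,interpolation=2),cv2.resize(t["image"][160:290,160:320],None,fx=2.4,fy=2.4,interpolation=2)])
cv2.imwrite("pics/crop.png",im)
E
python3 fit.py
```

```text
[0.5245 0.1551 1.3334] 76.4000517092579
pot_centre [-0.5745 -0.4647]
seat [1.1447 3.7738]
first_roller [ 0.8063 -0.1219]
loading_ramp [-1.5172  0.5444]
keeper_hinge [-1.602  -1.7655]
pot_centre [152.1429  19.3925]
seat [1.6381 0.2158]
first_roller [-0.8735 -0.736 ]
keeper_hinge [-2.1629  0.0078]
1.5 [222.0621 225.3867] 1.65 [219.3137 228.6986] 1.8 [216.8544 232.4164] [[222.1, 231.2]] [([218.1, 229.1], 0.83)]
1.5 [177.9909 204.163 ] 1.65 [174.9223 203.7298] 1.8 [172.3581 203.4753] [[177.9, 203.6], [143.0, 161.9]] [([169.8, 205.3], 0.83)]
[ 0.1977 -0.5929  0.2365] [[ 0.9487  0.3163 -0.    ]
 [ 0.3163 -0.9487  0.    ]
 [-0.     -0.     -1.    ]]
```

View pics/crop.png

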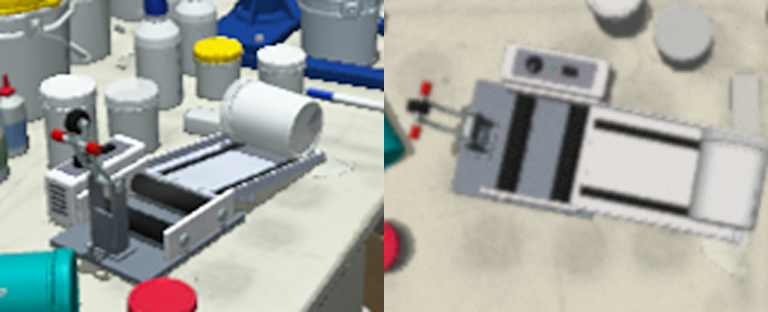

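The choice is confirmed: the white pot lies on the ramp foot, and the turquoise one is left out. I'm drawing the arm in before turning past the stirrer.

Emit:
play_rows:
  moves:
    - [[14,-41,0,0,0,0],[14,-41,0,0,0,0],[14,-41,0,0,0,0],[14,-41,0,0,0,0],[0,0,0,0,0,-0.14]]
  fingers: 1

```text
time_s: 2.6
position: [0.1985, -0.4114, 0.2357]
tcp_rot: [[0.893, 0.45, -0.001], [0.45, -0.893, 0.009], [0.003, -0.009, -1.0]]
force: [-0.2, -0.8, -0.2]
opening: 0.996
grasp_force: 0.0
```

```bash
cat >> h.py <<'E'
def go(x,y,z,yaw,step=45):
    """rows from the measured pose to a world goal, tool x at yaw deg"""
    st=bot.read_state();p=np.array(st["position"]);R=np.array(st["tcp_rot"])
    c,s_=np.cos(np.radians(yaw)),np.sin(np.radians(yaw));T=np.array([[c,s_,0],[s_,-c,0],[0,0,-1]])
    w=cv2.Rodrigues(R.T@T)[0].ravel();d=(np.array([x,y,z])-p)*1000
    n=int(max(np.ceil(np.linalg.norm(d)/step),np.ceil(np.linalg.norm(w)/.145),1))
    print("t",st["time_s"],"pos",p.round(4),"F",np.round(st["force"],1),"open",st["opening"])
    for k in range(n):
        Rk=R@cv2.Rodrigues(w*k/n)[0];print(np.round(np.r_[Rk.T@d/n],1),np.round(w/n,3))
E
python3 -c "
from h import *
go(.36,-.22,.237,78)"
```

```text
t 2.6 pos [ 0.1985 -0.4114  0.2357] F [-0.2 -0.8 -0.2] open 0.9963200950782051
[ 32.9 -14.    0. ] [-0.001 -0.001 -0.128]
[34.4 -9.7 -0. ] [-0.001 -0.001 -0.128]
[35.4 -5.3 -0. ] [-0.001 -0.001 -0.128]
[35.8 -0.7 -0.1] [-0.001 -0.001 -0.128]
[35.6  3.9 -0.1] [-0.001 -0.001 -0.128]
[34.8  8.4 -0.1] [-0.001 -0.001 -0.128]
[33.4 12.7 -0.2] [-0.001 -0.001 -0.128]
```

Emit:
play_rows:
  moves:
    - [[33,-14,0,0,0,-0.128],[34,-10,0,0,0,-0.128],[35,-5,0,0,0,-0.128],[36,-1,0,0,0,-0.128],[36,4,0,0,0,-0.128]]

```text
time_s: 3.1
position: [0.3155, -0.2823, 0.2368]
tcp_rot: [[0.448, 0.894, 0.001], [0.894, -0.448, -0.001], [-0.0, 0.001, -1.0]]
force: [0.5, -0.3, -0.0]
opening: 1.0
grasp_force: 0.0
```

Emit:
play_rows:
  moves:
    - [[35,8,0,0,0,-0.128],[33,13,0,0,0,-0.128],[0,0,0,0,0,0]]

```text
time_s: 3.4
position: [0.3625, -0.2259, 0.2367]
tcp_rot: [[0.205, 0.979, 0.001], [0.979, -0.205, 0.001], [0.001, 0.001, -1.0]]
force: [0.6, -0.0, 0.6]
opening: 1.006
grasp_force: 0.0
```

```bash
cat > wr.py <<'E'
from h import *
import sys
c=bot.capture("wrist");cv2.imwrite("pics/w%s.png"%sys.argv[1],c["image"])
go(.455,-.15,.2,78)
R=np.array(c["R"]);t=np.array(c["t"])
def ray(px):
    a=(px[0]-c["cx"])/c["fx"];b=(px[1]-c["cy"])/c["fy"];r=np.hypot(a,b)
    return R.T@np.array([np.sin(r)*a/r,np.sin(r)*b/r,np.cos(r)])
C=-R.T@t;print("cam",C.round(3))
for q,z in (("pot_centre",.055),("first_roller",.027),("seat",.072),("keeper_hinge",.098),("loading_ramp",.007)):
    for r in bot.pinpoint(c,q)[:2]:
        d=ray(r["centre"]);print(q,round(r["confidence"],2),np.round(r["centre"]),(C+d*(z-C[2])/d[2]).round(4))
E
python3 wr.py 1
```

```text
t 3.45 pos [ 0.3618 -0.2275  0.2367] F [-0.2 -0.2  0.5] open 0.998432937821225
[31.7 25.  12.2] [0. 0. 0.]
[31.7 25.  12.2] [0. 0. 0.]
[31.7 25.  12.2] [0. 0. 0.]
cam [ 0.378 -0.157  0.385]
pot_centre 0.81 [357.  32.] [ 0.4784 -0.0739  0.055 ]
pot_centre 0.72 [416. 172.] [ 0.5167 -0.2322  0.055 ]
keeper_hinge 0.43 [343. 197.] [ 0.4232 -0.2317  0.098 ]
```

View pics/w1.png

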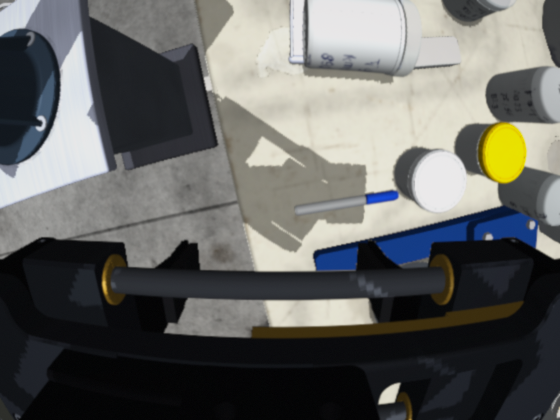

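The wrist view shows the pot at the top (357,32), across the tool and nearly parallel to it. The marker is at (350,203) and the small jar at (437,180). I'm moving behind the pot.

Emit:
play_rows:
  moves:
    - [[27,27,12,0,0,0],[27,27,12,0,0,0],[27,27,12,0,0,0],[0,0,0,0,0,0],[0,0,0,0,0,0]]
  fingers: 0.5

```text
time_s: 4.2
position: [0.4569, -0.1672, 0.2001]
tcp_rot: [[0.211, 0.977, -0.001], [0.977, -0.211, 0.0], [0.0, -0.002, -1.0]]
force: [0.4, -0.0, 0.3]
opening: 0.757
grasp_force: 0.0
```

```bash
python3 wr.py 2
```

```text
t 4.25 pos [ 0.4565 -0.1675  0.2004] F [ 1.  -1.1 -0.4] open 0.7554852721426096
[16.8 -5.2  0.4] [-0.001  0.    -0.004]
cam [ 0.473 -0.098  0.348]
seat 0.48 [431. 209.] [ 0.5998 -0.2     0.072 ]
```

View pics/w2.png

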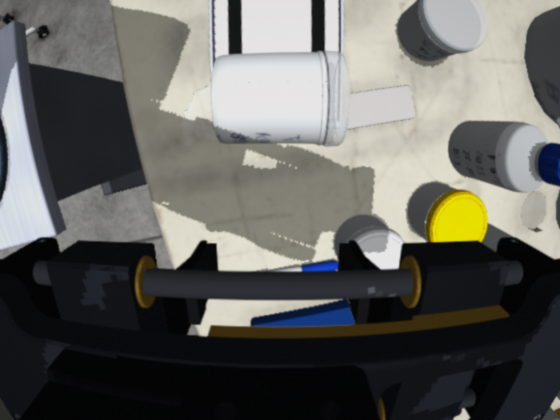

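The pot is centred at (280,98), and the ramp edges (213 and 343) run straight up, so yaw and lateral alignment are good. I'm lowering behind it and setting the fingers to mid-span.

Emit:
play_rows:
  moves:
    - [[0,0,35,0,0,0],[0,0,35,0,0,0],[0,0,35,0,0,0],[0,0,33,0,0,0],[0,0,0,0,0,0]]
  fingers: 0

```text
time_s: 5.0
position: [0.4547, -0.1659, 0.0596]
tcp_rot: [[0.213, 0.977, -0.007], [0.977, -0.213, 0.004], [0.003, -0.008, -1.0]]
force: [-0.5, 0.8, -0.2]
opening: 0.508
grasp_force: 0.0
```

Emit:
play_rows:
  moves:
    - [[12,0,0,0,0,0],[10,0,0,0,0,0],[6,0,0,0,0,0],[5,0,0,0,0,0],[5,0,0,0,0,0]]

```text
time_s: 5.5
position: [0.4659, -0.1292, 0.0635]
tcp_rot: [[0.211, 0.978, 0.002], [0.978, -0.211, -0.001], [-0.001, 0.002, -1.0]]
force: [-0.4, 0.2, 0.2]
opening: 0.503
grasp_force: 0.0
```

Emit:
play_rows:
  moves:
    - [[5,0,0,0,0,0],[5,0,0,0,0,0],[5,0,0,0,0,0],[5,0,-1,0,0,0],[5,0,-1,0,0,0]]

```text
time_s: 6.0
position: [0.4718, -0.1065, 0.0652]
tcp_rot: [[0.21, 0.978, 0.003], [0.978, -0.21, -0.003], [-0.002, 0.003, -1.0]]
force: [-0.7, -5.9, 3.3]
opening: 0.498
grasp_force: 2.8
```

```bash
cat > look.py <<'E'
from h import *
import sys
s=bot.capture("scene");w=bot.capture("wrist")
im=np.hstack([cv2.resize(s["image"][150:290,190:350],(400,350),interpolation=2),cv2.resize(w["image"],(400,300))[:,:] if 0 else cv2.resize(w["image"][:300,120:460],(397,350))])
cv2.imwrite("pics/%s.png"%sys.argv[1],im)
st=bot.read_state();print(st["time_s"],np.round(st["position"],4),np.round(st["force"],1))
E
python3 look.py l1
```

```text
6.1 [ 0.471  -0.1051  0.0649] [0.  0.2 0.1]
```

View pics/l1.png

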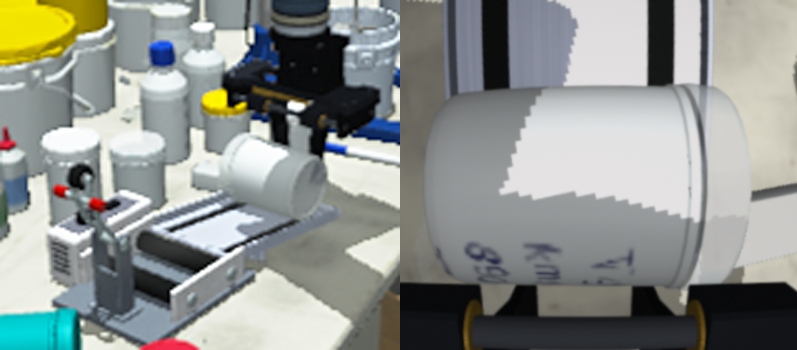

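Contact made, and the pot lies square on the ramp. I'm pushing steadily up the slope.

Emit:
play_rows:
  moves:
    - [[4,0,-0.6,0,0,0],[5,0,-0.8,0,0,0],[5,0,-0.8,0,0,0],[5,0,-0.8,0,0,0],[5,0,-0.8,0,0,0]]

```text
time_s: 6.6
position: [0.4764, -0.0828, 0.0688]
tcp_rot: [[0.211, 0.978, 0.002], [0.978, -0.211, -0.002], [-0.002, 0.002, -1.0]]
force: [-0.7, -5.1, 4.1]
opening: 0.5
grasp_force: 2.8
```

Emit:
play_rows:
  moves:
    - [[5,0,-0.8,0,0,0],[5,0,-0.8,0,0,0],[5,0,-0.8,0,0,0],[5,0,-0.8,0,0,0],[5,0,-0.8,0,0,0]]

```text
time_s: 7.1
position: [0.4814, -0.0582, 0.0728]
tcp_rot: [[0.211, 0.978, 0.001], [0.978, -0.211, -0.002], [-0.001, 0.001, -1.0]]
force: [-0.5, -5.6, 4.3]
opening: 0.498
grasp_force: 2.9
```

Emit:
play_rows:
  moves:
    - [[5,0,-0.8,0,0,0],[5,0,-0.8,0,0,0],[5,0,-0.8,0,0,0],[5,0,-0.8,0,0,0],[5,0,-0.8,0,0,0]]

```text
time_s: 7.6
position: [0.4865, -0.0337, 0.0767]
tcp_rot: [[0.211, 0.978, 0.001], [0.978, -0.211, -0.002], [-0.002, 0.001, -1.0]]
force: [-2.1, -5.2, 5.2]
opening: 0.498
grasp_force: 2.9
```

```bash
python3 look.py l2
```

```text
7.7 [ 0.4861 -0.0325  0.0764] [-0.1 -1.  -0.3]
```

View pics/l2.png

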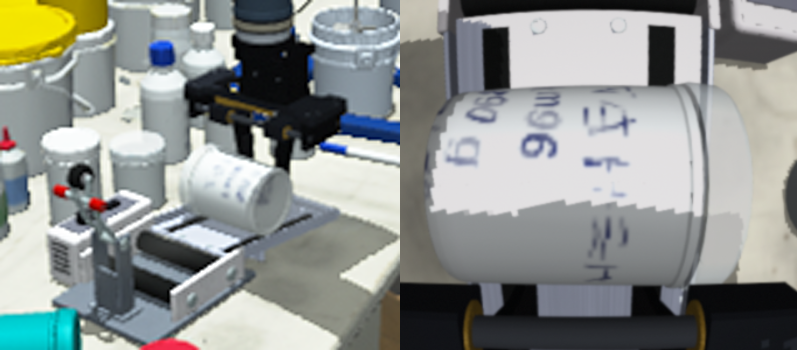

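The pot is riding up square between the flanges with the fingers still behind it, about 100 mm short of the roller crest. I'm continuing, and going slower near the top.

Emit:
play_rows:
  moves:
    - [[4,0,-0.6,0,0,0],[5,0,-0.8,0,0,0],[5,0,-0.8,0,0,0],[5,0,-0.8,0,0,0],[5,0,-0.8,0,0,0]]

```text
time_s: 8.2
position: [0.4916, -0.0103, 0.0805]
tcp_rot: [[0.211, 0.977, 0.001], [0.977, -0.211, -0.002], [-0.001, 0.001, -1.0]]
force: [-1.7, -5.9, 3.9]
opening: 0.5
grasp_force: 3.0
```

Emit:
play_rows:
  moves:
    - [[5,0,-0.8,0,0,0],[5,0,-0.8,0,0,0],[5,0,-0.8,0,0,0],[5,0,-0.8,0,0,0],[5,0,-0.8,0,0,0]]

```text
time_s: 8.7
position: [0.4967, 0.0141, 0.0844]
tcp_rot: [[0.211, 0.977, 0.0], [0.977, -0.211, -0.002], [-0.001, 0.001, -1.0]]
force: [-0.9, -6.2, 5.6]
opening: 0.501
grasp_force: 3.1
```

Emit:
play_rows:
  moves:
    - [[5,0,-0.8,0,0,0],[5,0,-0.8,0,0,0],[5,0,-0.8,0,0,0],[4,0,-0.6,0,0,0],[3,0,-0.5,0,0,0]]

```text
time_s: 9.2
position: [0.5012, 0.0357, 0.0879]
tcp_rot: [[0.211, 0.978, -0.0], [0.978, -0.211, -0.002], [-0.002, 0.0, -1.0]]
force: [-1.5, -6.0, 5.6]
opening: 0.5
grasp_force: 3.1
```

Emit:
play_rows:
  moves:
    - [[3,0,-0.5,0,0,0],[3,0,-0.5,0,0,0],[3,0,-0.5,0,0,0],[3,0,-0.5,0,0,0],[3,0,-0.5,0,0,0]]

```text
time_s: 9.7
position: [0.5043, 0.0506, 0.0903]
tcp_rot: [[0.212, 0.977, -0.0], [0.977, -0.212, -0.001], [-0.001, -0.0, -1.0]]
force: [0.3, -2.2, 0.8]
opening: 0.495
grasp_force: 1.4
```

Emit:
play_rows:
  moves:
    - [[3,0,-0.5,0,0,0],[3,0,-0.5,0,0,0],[3,0,-0.5,0,0,0],[3,0,-0.5,0,0,0],[3,0,-0.5,0,0,0]]

```text
time_s: 10.2
position: [0.5071, 0.0664, 0.0925]
tcp_rot: [[0.211, 0.977, -0.001], [0.977, -0.211, 0.0], [0.0, -0.001, -1.0]]
force: [-0.0, -0.8, 0.7]
opening: 0.501
grasp_force: 0.4
```

Emit:
play_rows:
  moves:
    - [[3,0,0,0,0,0],[3,0,0,0,0,0],[3,0,0,0,0,0],[3,0,0,0,0,0],[3,0,0,0,0,0]]

```text
time_s: 10.7
position: [0.5107, 0.0808, 0.0926]
tcp_rot: [[0.211, 0.977, -0.0], [0.977, -0.211, 0.0], [0.0, -0.0, -1.0]]
force: [0.6, -0.2, 0.7]
opening: 0.502
grasp_force: 0.0
```

```bash
python3 look.py l3
```

```text
10.8 [0.5108 0.0809 0.0926] [-0.2 -0.2  1.2]
```

View pics/l3.png

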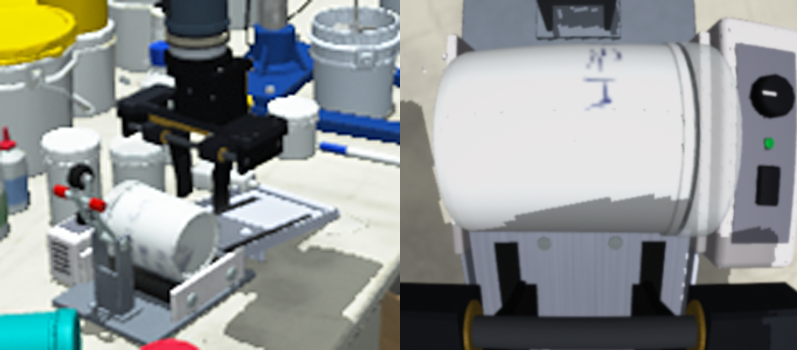

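The pot is seated in the rollers between the bearing plates. I'm raising the arm, closing the fingers and looking at the keeper.

Emit:
play_rows:
  moves:
    - [[-5,0,-30,0,0,0],[0,0,-40,0,0,0],[0,0,-40,0,0,0],[0,0,-35,0,0,0],[0,0,0,0,0,0]]
  fingers: -1

```text
time_s: 11.3
position: [0.5129, 0.0754, 0.2426]
tcp_rot: [[0.211, 0.977, 0.011], [0.977, -0.211, -0.001], [0.002, 0.011, -1.0]]
force: [0.7, -1.1, -0.2]
opening: 0.131
grasp_force: 0.0
```

```bash
cat > k.py <<'E'
from h import *
c=bot.capture("wrist");R=np.array(c["R"]);t=np.array(c["t"]);C=-R.T@t
s=bot.capture("scene");tp=bot.capture("top")
U=np.array([.2096,.9778,0]);V=np.array([.9778,-.2096,0])
st=bot.read_state();P=np.array(st["position"]);print(st["time_s"],P.round(4),st["opening"],"tcp uv",P@U,P@V)
def ray(px):
    a=(px[0]-c["cx"])/c["fx"];b=(px[1]-c["cy"])/c["fy"];r=np.hypot(a,b)
    return R.T@np.array([np.sin(r)*a/r,np.sin(r)*b/r,np.cos(r)])
for q,z in (("pot_centre",.072),("keeper_hinge",.098),("keeper_bar",.158)):
    for r in bot.pinpoint(c,q)[:2]:
        d=ray(r["centre"]);X=C+d*(z-C[2])/d[2];print(q,round(r["confidence"],2),np.round(r["centre"]),X.round(4),"uv",X@U,X@V)
    a=bot.pinpoint(s,q);b=bot.pinpoint(tp,q)
    if a and b:
        X,e=tri([(s,a[0]["centre"]),(tp,b[0]["centre"])]);print("  tri",a[0]["confidence"],b[0]["confidence"],X.round(4),"uv",X@U,X@V,e[0])
for r in bot.silhouettes(c,"pot_centre")[:1]:
    m=r["pixels"];col=np.where(m.any(0))[0];j=int((col[0]+col[-1])/2);rr=np.where(m[:,j])[0]
    d=ray((j,rr[0]));e=ray((j,rr[-1]));d=d+e;X=C+d*(.072-C[2])/d[2];print("pot axis",(col[0],col[-1],rr[0],rr[-1]),X.round(4),"uv",X@U,X@V)
cv2.imwrite("pics/k.png",np.hstack([cv2.resize(s["image"][190:300,190:320],(390,330),interpolation=2),cv2.resize(c["image"][:300,120:460],(397,330))]))
E
python3 k.py
```

```text
11.45 [0.5089 0.0756 0.2372] 0.03237394717742992 tcp uv 0.18056475461296442 0.48175409966989524
  tri 0.69 0.89 [0.4721 0.3187 0.1803] uv 0.41054091367606527 0.39487682037491806 43.9578614838892
keeper_hinge 0.76 [268.  36.] [0.5391 0.2268 0.098 ] uv 0.33474652371836056 0.47958682602850067
  tri 0.9 0.71 [0.5431 0.2324 0.0905] uv 0.34106643630085626 0.482345203775647 2.445048250949389
  tri 0.75 0.63 [0.5473 0.2739 0.155 ] uv 0.38249185743645187 0.4777088709799066 1.3757396773704353
pot axis (np.int64(209), np.int64(337), np.int64(74), np.int64(159)) [0.5282 0.1537 0.072 ] uv 0.2609919650332118 0.48422021347904115
```

View pics/k.png

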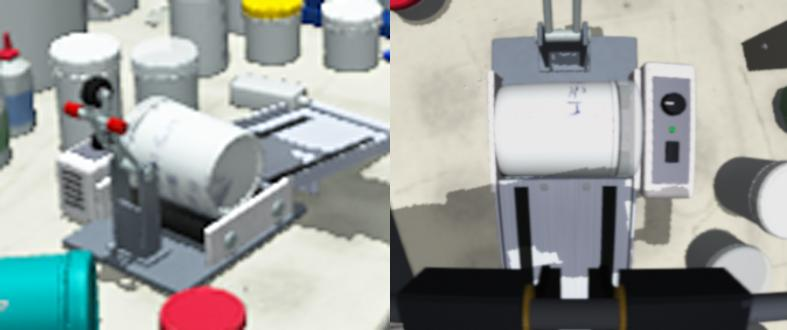

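The wrist view shows the pot square in its seat, with the keeper arms leaning back at the top (560,20). The measurements agree: hinge u 0.337, bar u 0.3825, z 0.155, lateral 0.48. I'm going over the bar and down behind it.

Emit:
play_rows:
  moves:
    - [[47,0,-1,0,0,0],[48,0,0,0,0,0],[48,0,0,0,0,0],[48,0,0,0,0,0],[47,0,0,0,0,0]]

```text
time_s: 12.45
position: [0.5602, 0.3102, 0.2386]
tcp_rot: [[0.211, 0.977, 0.0], [0.977, -0.211, -0.0], [-0.0, 0.0, -1.0]]
force: [0.9, -0.5, 1.6]
opening: 0.006
grasp_force: 0.0
```

Emit:
play_rows:
  moves:
    - [[0,0,0,0,0,0],[0,0,25,0,0,0],[0,0,25,0,0,0],[0,0,25,0,0,0],[0,0,0,0,0,0]]

```text
time_s: 12.95
position: [0.5571, 0.3065, 0.1599]
tcp_rot: [[0.212, 0.977, -0.009], [0.977, -0.212, -0.003], [-0.005, -0.008, -1.0]]
force: [-0.5, -0.8, -0.6]
opening: 0.004
grasp_force: 0.0
```

```bash
cat > st.py <<'E'
from h import *
U=np.array([.2096,.9778,0]);V=np.array([.9778,-.2096,0])
s=bot.read_state();P=np.array(s["position"]);print(s["time_s"],"u %.4f v %.4f tipz %.4f"%(P@U,P@V,P[2]-.014),"F",np.round(s["force"],1),"open",s["opening"])
E
python3 st.py
```

```text
12.95 u 0.4164 v 0.4805 tipz 0.1459 F [-0.5 -0.8 -0.6] open 0.004493612533174481
```

Emit:
play_rows:
  moves:
    - [[-10,0,0,0,0,0],[-9,0,-2,0,0,0],[-8,0,-3,0,0,0],[-8,0,-4,0,0,0],[-8,0,-4,0,0,0]]

```text
time_s: 13.45
position: [0.5512, 0.2654, 0.178]
tcp_rot: [[0.212, 0.977, 0.002], [0.977, -0.212, 0.0], [0.001, 0.002, -1.0]]
force: [0.1, -0.6, 0.0]
opening: 0.009
grasp_force: 0.4
```

Emit:
play_rows:
  moves:
    - [[-8,0,-3,0,0,0],[-8,0,-2,0,0,0],[-8,0,-1,0,0,0],[-8,0,0,0,0,0],[-8,0,0,0,0,0]]

```text
time_s: 13.95
position: [0.5421, 0.2264, 0.1825]
tcp_rot: [[0.211, 0.977, -0.0], [0.977, -0.211, -0.0], [-0.0, -0.0, -1.0]]
force: [-0.5, 0.0, -0.1]
opening: 0.006
grasp_force: 0.3
```

```bash
python3 st.py; python3 - <<'E'
from h import *
U=np.array([.2096,.9778,0])
s=bot.capture("scene");t=bot.capture("top");q="keeper_bar"
a=bot.pinpoint(s,q);b=bot.pinpoint(t,q)
for i in a[:2]:
  for j in b[:2]:
    X,e=tri([(s,i["centre"]),(t,j["centre"])]);print(i["confidence"],j["confidence"],X,X@U,e[0])
cv2.imwrite("pics/m.png",cv2.resize(s["image"][170:300,180:320],None,fx=4,fy=4,interpolation=2))
E
```

```text
13.95 u 0.3350 v 0.4826 tipz 0.1685 F [-0.5  0.  -0.1] open 0.006269899619671524
0.54 0.39 [0.53471254 0.21084969 0.1702726 ] 0.3182445740190359 0.7597690027086995
```

Emit:
play_rows:
  moves:
    - [[-7,0,2,0,0,0],[-7,0,3,0,0,0],[-7,0,3,0,0,0],[0,0,0,0,0,0],[2,0,-15,0,0,0]]

```text
time_s: 14.65
position: [0.5365, 0.2076, 0.1877]
tcp_rot: [[0.212, 0.977, -0.006], [0.977, -0.212, -0.001], [-0.002, -0.005, -1.0]]
force: [-0.4, 0.4, -0.2]
opening: 0.003
grasp_force: 0.0
```

Emit:
play_rows:
  moves:
    - [[-11,0,0,0,0,0],[0,0,3,0,0,0],[0,0,3,0,0,0],[0,0,3,0,0,0],[-1,0,3,0,0,0]]

```text
time_s: 15.15
position: [0.5356, 0.1968, 0.1769]
tcp_rot: [[0.211, 0.977, -0.001], [0.977, -0.211, -0.0], [-0.0, -0.001, -1.0]]
force: [-0.6, -1.3, 4.2]
opening: 0.004
grasp_force: 2.0
```

```bash
python3 st.py
```

```text
15.15 u 0.3046 v 0.4824 tipz 0.1629 F [-0.6 -1.3  4.2] open 0.004020456279802802
```

Emit:
play_rows:
  moves:
    - [[-4,0,3,0,0,0],[-4,0,3,0,0,0],[-4,0,3,0,0,0],[-3,0,3,0,0,0],[-3,0,3,0,0,0]]

```text
time_s: 15.65
position: [0.532, 0.1789, 0.1623]
tcp_rot: [[0.212, 0.977, 0.0], [0.977, -0.212, 0.0], [0.0, 0.0, -1.0]]
force: [0.0, -0.5, 1.2]
opening: 0.006
grasp_force: 0.0
```

Emit:
play_rows:
  moves:
    - [[-3,0,3,0,0,0],[-2,0,3,0,0,0],[-2,0,3,0,0,0],[-1,0,1,0,0,0],[0,0,1,0,0,0]]

```text
time_s: 16.15
position: [0.5304, 0.1713, 0.1515]
tcp_rot: [[0.212, 0.977, -0.0], [0.977, -0.212, 0.0], [-0.0, -0.0, -1.0]]
force: [-0.1, -0.1, -0.2]
opening: 0.006
grasp_force: 0.0
```

```bash
python3 st.py
```

```text
16.15 u 0.2786 v 0.4827 tipz 0.1375 F [-0.1 -0.1 -0.2] open 0.006017274729469463
```

Emit:
play_rows:
  moves:
    - [[0,0,1,0,0,0],[0,0,1,0,0,0],[0,0,1,0,0,0],[0,0,0,0,0,0]]

```text
time_s: 16.55
position: [0.5306, 0.1714, 0.1503]
tcp_rot: [[0.211, 0.977, 0.001], [0.977, -0.211, -0.0], [-0.0, 0.001, -1.0]]
force: [-2.3, -1.0, 9.9]
opening: 0.006
grasp_force: 4.9
```

```bash
python3 st.py; sed -i 's/, *$//' /dev/null; python3 - <<'E'
from h import *
U=np.array([.2096,.9778,0])
s=bot.capture("scene");t=bot.capture("top");q="keeper_bar"
a=bot.pinpoint(s,q);b=bot.pinpoint(t,q)
for i in a[:2]:
  for j in b[:2]:
    X,e=tri([(s,i["centre"]),(t,j["centre"])]);print(i["confidence"],j["confidence"],X,X@U,e[0])
E
```

```text
16.55 u 0.2788 v 0.4829 tipz 0.1363 F [-2.3 -1.   9.9] open 0.005624290432104081
0.74 0.56 [0.5233045  0.17207624 0.12685281] 0.277940774371142 0.4702335296334202sed: couldn't edit /dev/null: not a regular file
```

A firm stop at 10 N, with the tip at 136 mm. That matches the bar's top (136.5 mm) with the wheel on the pot. I'm withdrawing straight up and checking.

Emit:
play_rows:
  moves:
    - [[0,0,-8,0,0,0],[0,0,-25,0,0,0],[0,0,-40,0,0,0],[-30,0,-30,0,0,0],[-48,0,0,0,0,0]]

```text
time_s: 17.25
position: [0.5176, 0.0962, 0.2564]
tcp_rot: [[0.207, 0.978, 0.012], [0.978, -0.207, 0.0], [0.003, 0.012, -1.0]]
force: [1.3, -1.9, -0.5]
opening: 0.005
grasp_force: 0.0
```

Emit:
play_rows:
  moves:
    - [[-48,0,0,0,0,0],[-30,0,0,0,0,0],[0,0,0,0,0,0],[0,0,0,0,0,0]]

```text
time_s: 17.65
position: [0.4975, 0.0185, 0.2519]
tcp_rot: [[0.213, 0.977, 0.001], [0.977, -0.213, 0.001], [0.001, 0.001, -1.0]]
force: [-0.5, -0.7, -0.1]
opening: 0.002
grasp_force: 0.0
```

```bash
python3 k.py; python3 st.py
```

```text
17.8 [0.4976 0.0199 0.2517] 0.005856658333297792 tcp uv 0.12377267014080988 0.48239235930649216
pot_centre 0.9 [281.  60.] [0.5307 0.152  0.072 ] uv 0.2598835808023074 0.48709413784846994
  tri 0.8 0.63 [0.5436 0.3896 0.0518] uv 0.4948866617745925 0.4498891408341241 0.765714719942557
  tri 0.78 0.94 [0.5344 0.2342 0.0947] uv 0.34095981657668334 0.4734322921421418 1.5879554603366546
keeper_bar 0.82 [273.  29.] [0.5262 0.1606 0.158 ] uv 0.26734191684249886 0.48085051293943737
  tri 0.68 0.53 [0.5232 0.1679 0.1294] uv 0.2738650952671782 0.47633947510641517 1.0876116946657557
pot axis (np.int64(216), np.int64(339), np.int64(19), np.int64(99)) [0.5275 0.1541 0.072 ] uv 0.26125937624823203 0.48351831353513175
18.3 u 0.1229 v 0.4824 tipz 0.2376 F [ 1.1  0.4 -1. ] open 0.0015955212777490429
```

View pics/k.png

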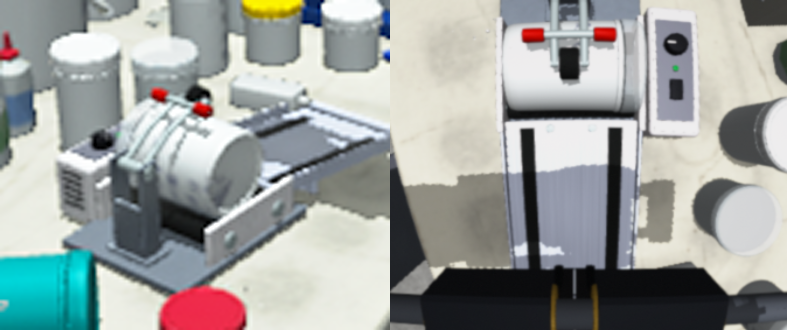

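The pot is seated, the keeper is down with its wheel on the pot (right view at 568,63), and the arm is clear. Handing in.

```bash
python3 -c "
from rig import bot
print(bot.hand_in())"
```

```text
the job is handed in; nothing more can be done
None
```

The white pot was pushed up the ramp into its seat between the rollers, the hold-down arm is down with its wheel on the pot, nothing else was touched, and the job was handed in at about 18 s; no verdict came back.

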